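# Lay a sealant cartridge into the bench dispenser

### The job

Load the sealant cartridge that stands on end in the trough of the bench dispenser: tip it over towards the slotted nose plate and let it down gently against your fingers, so that it lies in the trough with its nozzle in the slot; it must not drop. Then push the follower's red thumb lug forward until the cartridge is held snugly between the follower and the nose plate. Do it with the fingertips only: never grip or lift the cartridge, and leave the bottle, bulb and relay beside it alone.

Things in the scene. Friction and masses are not known exactly. Their poses are not given: they have to be found in the camera images.
- dispenser: Bench dispenser, fixed. Origin on the bench top under its trough; +x is forward, the way the cartridge is to be tipped, y across, z up. Grey foot plate x -103 to +102 mm, 92 mm wide, 6 mm thick. On it a straight trough (see trough_floor), at the front a slotted nose plate (see nose), at the back a rear plate (see rear_plate). The bench is bare beyond x = +102 mm.
- trough_floor (a point): Centre of the trough's rubber floor, 10 mm above the bench, at x = y = 0 of the dispenser. Floor from x = -84 to +90 mm; inner width 44 mm between aluminium side walls 3 mm thick whose tops are at z = 33 mm. A cartridge's foot hardly slips on this rubber.
- nose (a point): Centre of the slot on the inner face of the steel nose plate: dispenser frame (+90, 0, +30) mm, same axes, at the axis height of the lying cartridge. The plate is 6 mm thick (x +90 to +96), 60 mm wide, top at z = 50 mm; the slot is open at the top, 22 mm wide, bottom at z = 19 mm.
- rear_plate (a point): Top middle of the steel rear plate (x -90 to -84 mm), 46 mm above the bench. Behind it a horizontal air cylinder runs back to x = -174 mm, 31 mm across, its top also at z = 46 mm.
- cartridge: Rigid closed sealant cartridge, white with blue label, about 180 g (varies), standing loose and upright in the trough about 43 mm behind the dispenser's origin. Origin at the centre of its flat foot, z along its axis to the nozzle. Body 40 mm across, 105 mm long, then a grey collar 18 mm across, 10 mm long, then a nozzle 40 mm long tapering from 15 to 9 mm: 155 mm in all.
- nozzle_tip (a point): Centre of the nozzle's tip, 155 mm from the foot along the axis. Tipped forward, the cartridge pivots on the front edge of its foot, passes its balance point at about 20 degrees, then falls unless something in front of it holds it back. Once it lies, this point is about 30 mm above the bench and 33 to 45 mm beyond the nose plate's inner face.
- shoulder (a point): Centre of the front end of the 40 mm body, 105 mm from the foot along the axis. When the cartridge has been tipped over, 5 to 15 mm remain between it and the nose plate; at the end it is against the nose plate.
- follower (a joint): Slide of the follower along the dispenser's +x, in m: 0 drawn back (front face at x = -78 mm), stop at 0.075. Starts between 0 and 0.008, stays where it is left, about 3 N moves it. Reads about 0.063 when the lying cartridge is held between it and the nose plate.
- lug (a point): On the rear face of the follower's upright red thumb lug, at its middle, 75 mm above the bench. The lug is 18 mm wide, 5 mm thick, its top at z = 86 mm; it stands on the black piston disc (37 mm across, top at z = 49 mm). Push it forward from behind, with the fingertips above the rear plate.
- primer_bottle: Small brown dropper bottle, 33 mm across, 102 mm tall, standing on the far side of the dispenser. Origin under its centre. Leave it alone.
- bulb_1: Halogen bulb standing on its metal base, 32 mm across, 46 mm tall, on the far side of the dispenser. Origin under its centre. Leave it alone.
- relay: Black relay cube, 30 x 28 x 37 mm, pins up, on the robot's side of the dispenser. Origin under its centre. Leave it alone.

How it is judged:
On the way:
1. the cartridge lies in the trough with its nozzle in the slot (angle between cartridge's own z axis and vertical between 1.5 and 1.64 rad and x of nozzle_tip in the frame of nose above 0.008 m and y of nozzle_tip in the frame of nose between -0.008 and 0.008 m and z of shoulder in the frame of nose below 0.005 m), for 0.2 s.
At the end, for the whole second after the job is handed in: The cartridge lies level in the trough (within about 4 degrees), its nozzle through the slot, its front end within 3 mm of the nose plate and the follower up against its foot (both gaps together under about 3.5 mm), at rest (angle between cartridge's own z axis and vertical between 1.5 and 1.64 rad and x of shoulder in the frame of nose between -0.003 and 0.003 m and z of shoulder in the frame of nose between -0.005 and 0.005 m and y of nozzle_tip in the frame of nose between -0.008 and 0.008 m and value of joint follower above 0.0595 m and linear speed of cartridge below 0.01 m/s); the robot touches nothing.
It fails at once if the cartridge dropped or fell instead of being let down gently (turning faster than 3 rad/s) (angular speed of cartridge above 3 rad/s).
It fails at once if the cartridge was lifted (z of cartridge in the frame of nose above 0.015 m or z of nozzle_tip in the frame of nose above 0.145 m).
It fails at once if the cartridge was gripped or shoved hard (over 12 N) (contact force between the fingers and cartridge above 12 N).
It fails at once if a bystander was moved by more than 15 mm (distance of any of primer_bottle, bulb_1, relay from where it was at the start of the episode above 0.015 m).
It also fails if it takes over 61 s, if anything falls off the work surface, if the arm or the gripper's body presses on something with over 40 N, if the wrist force passes 120 N, or if a joint passes its speed limit or range.

### The arm

A 6-joint arm with a two-finger parallel gripper is mounted at the origin on a cart in front of the work surface, level with it; the furniture and walls round the work are solid. World frame = base frame: x ahead of the robot, y to its left, z up, the work surface at z = 0. Lengths are in m, angles in rad, forces in N, time in s.
With the tool pointing down it reaches from about 0.375 to 0.925 m from the base axis. Payload 5.7 kg.
Tool frame: the origin (TCP) lies at the very end of the fingers, on their centre line; the grasp point (between the pads) lies 19 mm behind it; z points along the fingers, y is the line along which they close (so a half turn about z gives the same grasp; the last joint's range is limited). The gripper opens to 88 mm and grips with 3 to 60 N. Pads are 20 mm wide; open, the fingers measure 115 mm over their backs; the gripper's body (75 mm by 178 mm) begins 61 mm behind the grasp point.
Start: joints at [0.995, 0.359, 1.51, -0, 1.272, -0.115], TCP at [0.267, 0.537, 0.193] pointing down, gripper open.
Joint ranges: [-2.97, 2.97], [-1.01, 2.36], [0.21, 2.38], [-0.96, 4.11], [0.2, 2.71], [-2.98, 2.98]. Speed limits (rad/s): [2.39, 2.39, 3.14, 3.14, 3.14, 3.14].

### API

Orientations are given as a 3x3 rotation matrix whose columns are the frame's x, y, z axes.
In Python, from rig import * gives the robot as it stands.
- The arm moves only by the tool play_rows, never from a script. Its argument "deltas" is a list of rows, each an object with "slide": the shift along the tool's x, y, z in units of 0.8 m (1.0 is 0.8 m), a list of three; "twist": the turn, a rotation vector about the tool's x, y, z in units of 180 degrees (1.0 is 180 degrees), a list of three. A call has 1 to 8 rows; each row is the pose to reach, as a shift and turn from the pose commanded when the call began, along the tool's axes at that moment, turning the shorter way round; what a row does not reach only later rows make up. A row lasts 1/10 s, in which the tool goes at most 50 mm and 8.59 degrees, less where a joint would pass 70% of its speed; a pose out of reach is approached as far as the arm can. A call with a number of a shift or a turn outside -1 to 1 is refused whole. A call with a gripper value outside its range is refused whole. "jaw" is the finger opening in mm, from 0 to 87.8, set as the call begins (left out, the last holds). The fingers move at their own pace and stop on an object; "newtons" is the grip in N (left out, the last holds). Time passes only in rows, so rows that repeat a pose let the fingers close. It gives the time, the measured TCP pose, the force, the opening and the grip force at its end, in the units of the state.
- state(): the state, without advancing time (a new reading comes with each control period).
- capture(name): name is "side" or "top" or "wrist"; returns a dict with "frame" (420x560x3 uint8, red, green, blue), "range_z" (420x560 float32, m along the optical axis (not along the pixel's ray), 0 where there is no reading), "mtx" (3x3 intrinsics, pixels), "extrinsics" (4x4, takes a point from world to camera coordinates). Camera axes: x right, y down, z forward; pixel columns grow to the right and rows downward; lengths in m; the calibration is good to about 2 mm. A picture is of the moment at which its call begins.
- hand_in(): hands the job in; it is judged then, once.
The state is a dict: "time_s": time; "joints": joint angles; "joint_vel": joint speeds; "tau": joint torques, N m; "tool_pos": TCP position; "tool_rot": TCP orientation; "force": force on the tool from outside, world axes, zero at the start; "moment": the same for the moment, N m; "width": finger opening in m; "grasp_force": force on a finger pad.
Only numpy, scipy, OpenCV 4.12 (cv2) and the standard library are available. Lean on these libraries where they do the work, as an engineer would, in place of code of your own. Each camera call takes 0.05 s, during which the arm holds its last target. There are 200 camera calls.

## Working session

There is one attempt and no reset: what is moved stays moved. The work goes in short steps, Python scripts to look and compute and a tool call to move; the robot and the scene stay as the last step left them, time stands still between calls to the robot, and variables do not carry over. Pictures are saved under pics/ and viewed, at most 10 in all, crops included, and the job is handed in when it is done.

Besides the shell and the picture viewer there is one more tool, called after "Emit:" as a command line: name --argument value ..., lists and objects as JSON in quotes. play_rows: Moves the arm, as the interface text tells. Its arguments: {"type":"object","properties":{"deltas":{"type":"array"},"jaw":{"type":"number"},"newtons":{"type":"number"}},"required":["deltas"]}

```bash
mkdir -p pics; cat > h.py <<'E'
from rig import *
import numpy as np, cv2
def pts(c):
    z=c["range_z"]; v,u=np.mgrid[:z.shape[0],:z.shape[1]]
    K=c["mtx"]; P=np.stack([(u-K[0,2])/K[0,0]*z,(v-K[1,2])/K[1,1]*z,z],-1)
    E=c["extrinsics"]; W=(P-E[:3,3])@E[:3,:3]
    W[z<=0]=np.nan; return W
E
python3 - <<'E'
from h import *
for n in("side","top"):
    c=capture(n); cv2.imwrite(f"pics/{n}0.png",c["frame"][:,:,::-1]); np.savez(f"{n}0.npz",**c)
    print(n,np.round(c["mtx"],1).tolist(),np.round(c["extrinsics"],3).tolist())
s=state();print(s["tool_pos"],s["tool_rot"],s["time_s"])
E
```

```text
side [[537.6, 0.0, 279.8], [0.0, 537.6, 215.0], [0.0, 0.0, 1.0]] [[0.988, -0.151, 0.024, -0.456], [-0.054, -0.494, -0.867, 0.3], [0.144, 0.856, -0.497, 0.526], [0.0, 0.0, 0.0, 1.0]]
top [[482.8, 0.0, 276.3], [0.0, 482.8, 207.6], [0.0, 0.0, 1.0]] [[0.014, -1.0, 0.001, 0.339], [-0.981, -0.014, -0.192, 0.566], [0.192, 0.002, -0.981, 0.862], [0.0, 0.0, 0.0, 1.0]]
[0.26646549 0.53686994 0.191925  ] [[-8.95687387e-01  4.44683469e-01 -8.46345639e-04]
 [ 4.44684242e-01  8.95686426e-01 -1.32300209e-03]
 [ 1.69743139e-04 -1.56135286e-03 -9.99998767e-01]] 0.1
```

View pics/top0.png

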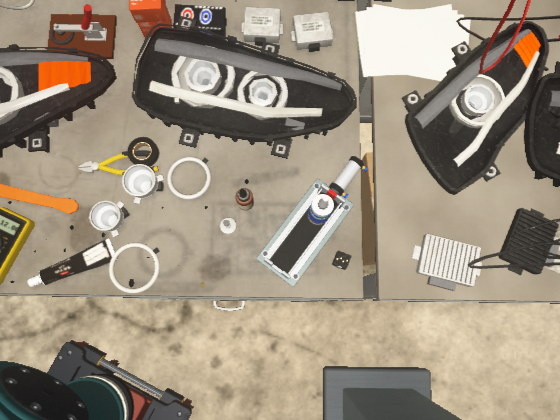

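View pics/side0.png

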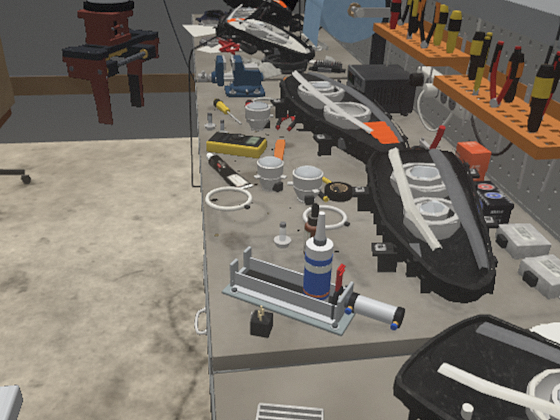

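The top view shows the dispenser with its nose plate at lower left (about (275,272)), the cartridge at (321,207), the lug at (333,193) and the air cylinder at (348,175). The relay is at (342,259), the bottle at (244,198) and the bulb at (228,226). The side view shows the cartridge at (318,265), the red lug at (340,280) and the nose plate at (240,275).

```bash
cat > m.py <<'E'
from h import *
c=dict(np.load("top0.npz")); W=pts(c); f=c["frame"].astype(int)
for n,(u,v) in dict(cart=(321,207),foot=(270,255),bench=(200,250)).items(): print(n,W[v,u].round(4))
hsv=cv2.cvtColor(c["frame"],cv2.COLOR_RGB2HSV)
sub=np.zeros(hsv.shape[:2],bool); sub[150:290,250:372]=1
# foot plate+everything: height >3mm connected
m=sub&(W[...,2]>0.003)&(W[...,2]<0.2)
n,l,st,ce=cv2.connectedComponentsWithStats(m.astype(np.uint8))
for i in range(1,n):
    if st[i,4]>20: print(i,st[i],ce[i].round(1),np.nanmean(W[l==i],0).round(4))
i=l[255,270] or 1+np.argmax(st[1:,4]); P=W[l==i]
low=P[(P[:,2]<0.06)]
r=cv2.minAreaRect((low[(low[:,2]<0.012)][:,:2]*1000).astype(np.float32)); print("footrect",r,cv2.boxPoints(r).round(1).tolist())
for nm,lo,hi in(("walltops",.029,.037),("nose",.045,.055)):
    q=P[(P[:,2]>lo)&(P[:,2]<hi)]; r=cv2.minAreaRect((q[:,:2]*1000).astype(np.float32)); print(nm,len(q),r,cv2.boxPoints(r).round(1).tolist())
for nm in("top","side"):
    c=dict(np.load(nm+"0.npz")); W=pts(c); f=c["frame"].astype(int)
    box=(slice(150,290),slice(250,372)) if nm=="top" else (slice(200,340),slice(220,420))
    Q=W[box];F=f[box]
    red=(F[...,0]>120)&(F[...,1]<70)&(F[...,2]<70); q=Q[red]; q=q[np.isfinite(q[:,0])]
    print(nm,"red",len(q),np.median(q,0).round(4),q.min(0).round(4),q.max(0).round(4))
    q=Q[(Q[...,2]>.14)&(Q[...,2]<.2)]; print("nozzle",len(q),np.median(q,0).round(4),q.max(0).round(4))
    q=Q[(Q[...,2]>.111)&(Q[...,2]<.119)]; print("shoulder",len(q),q.mean(0).round(4),cv2.minEnclosingCircle((q[:,:2]*1000).astype(np.float32)))
c=dict(np.load("top0.npz")); W=pts(c)
for nm,(a,b,cc,d) in dict(bottle=(180,215,232,258),bulb=(216,236,218,238),relay=(247,272,331,352)).items():
    Q=W[a:b,cc:d]; q=Q[Q[...,2]>.012]; print(nm,q.min(0).round(3),q.max(0).round(3))
E
python3 m.py
```

```text
cart [0.5498 0.2687 0.1215]
foot [0.4748 0.3584 0.0096]
bench [4.836e-01 4.973e-01 1.000e-04]
2 [271 150  19   9 125] [280.5 153.1] [0.6712 0.3407 0.0466]
15 [ 257  156  111  131 5214] [309.8 225.2] [0.5322 0.2819 0.026 ]
49 [250 191   4  18  54] [251.2 199.6] [0.5778 0.396  0.043 ]
70 [332 251  19  19 241] [341.3 259.8] [0.4663 0.221  0.024 ]
footrect ((552.6412353515625, 267.2061767578125), (93.8623046875, 278.9982604980469), 53.88594055175781) [[412.29998779296875, 311.5], [637.7000122070312, 147.10000610351562], [693.0, 222.89999389648438], [467.6000061035156, 387.29998779296875]]
walltops 461 ((553.8248901367188, 266.7750244140625), (55.18914031982422, 267.716796875), 54.758636474609375) [[428.6000061035156, 321.5], [647.2000122070312, 167.0], [679.0999755859375, 212.10000610351562], [460.3999938964844, 366.6000061035156]]
nose 131 ((554.6642456054688, 267.9008483886719), (58.9104118347168, 267.0447998046875), 54.03685760498047) [[429.29998779296875, 322.5], [645.4000244140625, 165.60000610351562], [680.0, 213.3000030517578], [463.8999938964844, 370.20001220703125]]
top red 49 [0.5837 0.2457 0.0828] [0.5778 0.2392 0.055 ] [0.5913 0.2533 0.0882]
nozzle 51 [0.5536 0.2661 0.1606] [0.5597 0.2708 0.1667]
shoulder 280 [0.5547 0.2661 0.1141] ((555.7679443359375, 265.2103271484375), 19.968536376953125)
side red 51 [0.5856 0.2416 0.0829] [ 0.5441  0.2336 -0.0016] [0.6285 0.3659 0.0863]
nozzle 138 [0.5556 0.2594 0.1528] [0.561  0.2676 0.1648]
shoulder 290 [0.566  0.2639 0.1139] ((640.56103515625, 315.81964111328125), 119.4898452758789)
bottle [0.565 0.393 0.012] [0.598 0.425 0.103]
bulb [0.518 0.429 0.012] [0.547 0.458 0.048]
relay [0.45  0.204 0.014] [0.483 0.237 0.038]
```

```bash
cat >> h.py <<'E'
from scipy.spatial.transform import Rotation as Ro
D=np.array([.522,.2898,0]); YAW=np.deg2rad(144)
d=np.array([np.cos(YAW),np.sin(YAW),0]); zz=np.array([0,0,1.]); l=np.cross(zz,d)
def pose(x,z,a,y=0):          # mm in dispenser frame, tilt deg
    a=np.deg2rad(a); zt=-np.sin(a)*d-np.cos(a)*zz; yt=np.cos(a)*d-np.sin(a)*zz
    return D+(x*d+y*l+z*zz)/1000, np.stack([np.cross(yt,zt),yt,zt],1)
XC=-41
def cradle(th,a,s,w):         # TCP x,z with the nozzle's front tip corner on the front pad
    t=np.deg2rad(th); A=np.deg2rad(a)
    C=np.array([XC+20,10])+155*np.array([np.sin(t),np.cos(t)])-15.5*np.array([np.cos(t),-np.sin(t)])
    q=C-w/2*np.array([np.cos(A),-np.sin(A)])+s*np.array([-np.sin(A),-np.cos(A)])
    return q[0],q[1],a
def rows(ps,base=None):
    s=state(); p0,R0=(np.array(s["tool_pos"]),np.array(s["tool_rot"])) if base is None else base
    for p,R in ps:
        sl=R0.T@(p-p0)/.8; tw=Ro.from_matrix(R0.T@R).as_rotvec()/np.pi
        print('{"slide":',sl.round(4).tolist(),',"twist":',tw.round(4).tolist(),'},')
def where():
    s=state(); p=np.array(s["tool_pos"])-D; R=np.array(s["tool_rot"])
    print("t",s["time_s"],"disp xyz",(np.array([p@d,p@l,p[2]])*1000).round(1),"tilt",np.rad2deg(np.arctan2(-R[:,2]@d,-R[2,2])).round(1),"j",np.round(s["joints"],2).tolist(),"F",np.round(s["force"],2),"w",s["width"],s["grasp_force"])
E
python3 -c "
from h import *
rows([pose(160,110,50)])"
```

```text
{"slide": [-0.2263, -0.1011, 0.1025] ,"twist": [0.2292, -0.1944, -0.4158] },
```

Emit:
play_rows --deltas '[{"slide": [-0.0566, -0.0253, 0.0256], "twist": [0.0573, -0.0486, -0.104]}, {"slide": [-0.0566, -0.0253, 0.0256], "twist": [0.0573, -0.0486, -0.104]}, {"slide": [-0.1132, -0.0506, 0.0512], "twist": [0.1146, -0.0972, -0.2079]}, {"slide": [-0.1132, -0.0506, 0.0512], "twist": [0.1146, -0.0972, -0.2079]}, {"slide": [-0.1132, -0.0506, 0.0512], "twist": [0.1146, -0.0972, -0.2079]}, {"slide": [-0.1697, -0.0758, 0.0769], "twist": [0.1719, -0.1458, -0.3119]}, {"slide": [-0.1697, -0.0758, 0.0769], "twist": [0.1719, -0.1458, -0.3119]}, {"slide": [-0.1697, -0.0758, 0.0769], "twist": [0.1719, -0.1458, -0.3119]}]' --jaw 28

```text
time_s: 0.9
tool_pos: [0.362, 0.4215, 0.1304]
tool_rot: [[-0.821, -0.38, 0.427], [-0.559, 0.69, -0.46], [-0.119, -0.616, -0.779]]
force: [-0.7, -0.6, -0.3]
width: 0.0292
grasp_force: 0.0
```

```bash
python3 -c "
from h import *
where()
rows([pose(160,110,50)])"
```

```text
t 0.9 disp xyz [206.8 -12.5 130.4] tilt 38.3 j [1.17, 0.57, 1.57, -0.63, 1.36, -0.71] F [-0.72 -0.55 -0.29] w 0.02917967008800432 0.0
{"slide": [-0.0019, -0.0313, 0.0578] ,"twist": [0.0576, -0.0493, -0.105] },
```

Emit:
play_rows --deltas '[{"slide": [-0.0019, -0.0313, 0.0578], "twist": [0.0576, -0.0493, -0.105]}, {"slide": [-0.0019, -0.0313, 0.0578], "twist": [0.0576, -0.0493, -0.105]}, {"slide": [-0.0019, -0.0313, 0.0578], "twist": [0.0576, -0.0493, -0.105]}, {"slide": [-0.0019, -0.0313, 0.0578], "twist": [0.0576, -0.0493, -0.105]}, {"slide": [-0.0019, -0.0313, 0.0578], "twist": [0.0576, -0.0493, -0.105]}]'

```text
time_s: 1.4
tool_pos: [0.3915, 0.3853, 0.1102]
tool_rot: [[-0.591, -0.519, 0.617], [-0.806, 0.385, -0.449], [-0.005, -0.763, -0.646]]
force: [0.2, 0.0, 0.7]
width: 0.028
grasp_force: 0.0
```

```bash
python3 -c "
from h import *
where()
rows([pose(116,33,50)])
rows([pose(116,33,50,)])
c=capture('side');cv2.imwrite('pics/s1.png',c['frame'][:,:,::-1])
"
```

```text
t 1.4 disp xyz [161.7  -0.6 110.2] tilt 49.8 j [1.22, 0.62, 1.74, -0.88, 1.25, -0.79] F [0.18 0.02 0.73] w 0.02799089463496764 0.0
{"slide": [0.0009, 0.0368, 0.1059] ,"twist": [0.0013, -0.0002, -0.002] },
{"slide": [0.0009, 0.0368, 0.1059] ,"twist": [0.0013, -0.0002, -0.002] },
```

View pics/s1.png

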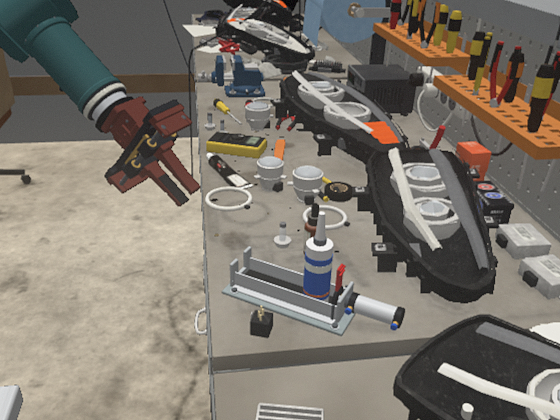

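The side view shows the arm coming in from the front with a 50° tilt, fingers at about (190,200). The dispenser and cartridge are untouched. Next I'll dry-run the final cradle pose.

Emit:
play_rows --deltas '[{"slide": [0.0005, 0.0184, 0.053], "twist": [0.0013, 0, -0.002]}, {"slide": [0.0009, 0.0368, 0.1059], "twist": [0.0013, 0, -0.002]}, {"slide": [0.0009, 0.0368, 0.1059], "twist": [0.0013, 0, -0.002]}, {"slide": [0.0009, 0.0368, 0.1059], "twist": [0.0013, 0, -0.002]}]'

```text
time_s: 1.85
tool_pos: [0.4244, 0.3629, 0.0375]
tool_rot: [[-0.597, -0.524, 0.607], [-0.802, 0.382, -0.46], [0.009, -0.762, -0.648]]
force: [-0.3, 0.3, 1.9]
width: 0.0277
grasp_force: 0.0
```

```bash
python3 -c "
from h import *
where()
rows([pose(140,120,40),pose(40,230,10),pose(-40,230,0)])
print([np.round(cradle(t,0,25,28),1) for t in(0,20)])
c=capture('side');cv2.imwrite('pics/s2.png',c['frame'][100:400,130:430,::-1])
"
```

```text
t 1.85 disp xyz [121.9  -1.7  37.5] tilt 49.6 j [1.15, 0.73, 1.78, -0.96, 1.13, -0.7] F [-0.28  0.26  1.85] w 0.027730597022050118 0.0
{"slide": [0.0034, -0.0639, -0.084] ,"twist": [-0.0534, -0.0047, -0.0007] },
{"slide": [0.0031, -0.2497, -0.0779] ,"twist": [-0.22, -0.0044, -0.0019] },
{"slide": [0.0019, -0.3145, -0.0018] ,"twist": [-0.2756, -0.0043, -0.0023] },
[array([-50.5, 140. ,   0. ]), array([  3.4, 136. ,   0. ])]
```

View pics/s2.png

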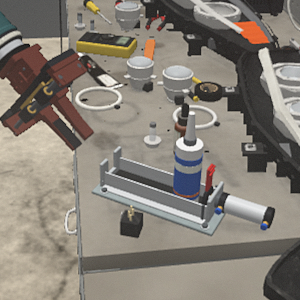

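The crop shows the fingers just in front of the nose plate at about (85,140), clear of everything. Joint 4 reaches its limit there at 50°, so I'll use 44° for the final tilt. Next I move over the cartridge.

Emit:
play_rows --deltas '[{"slide": [0.0017, -0.032, -0.042], "twist": [-0.0267, -0.0024, -0.0004]}, {"slide": [0.0034, -0.0639, -0.084], "twist": [-0.0534, -0.0047, -0.0007]}, {"slide": [0.0033, -0.11, -0.0826], "twist": [-0.095, -0.0046, -0.001]}, {"slide": [0.0032, -0.157, -0.081], "twist": [-0.137, -0.0046, -0.0013]}, {"slide": [0.0031, -0.204, -0.0795], "twist": [-0.179, -0.0045, -0.0016]}, {"slide": [0.0031, -0.2497, -0.0779], "twist": [-0.22, -0.0044, -0.0019]}, {"slide": [0.0025, -0.282, -0.04], "twist": [-0.25, -0.0044, -0.002]}, {"slide": [0.0019, -0.3145, -0.0018], "twist": [-0.2756, -0.0043, -0.0023]}]'

```text
time_s: 2.7
tool_pos: [0.5574, 0.2666, 0.2359]
tool_rot: [[-0.585, -0.811, 0.007], [-0.811, 0.585, 0.007], [-0.01, -0.001, -1.0]]
force: [-1.4, 1.7, -0.4]
width: 0.0279
grasp_force: 0.0
```

```bash
python3 - <<'E'
from h import *
where()
c=capture('wrist');cv2.imwrite('pics/w1.png',c['frame'][:,:,::-1])
W=pts(c);q=W[(W[...,2]>.14)&(W[...,2]<.172)]-D
print(len(q),"wrist nozzle x,y",[(np.median(q@v)*1000).round(1) for v in(d,l)],[((q@v).min()*1000).round(1) for v in(d,l)],[((q@v).max()*1000).round(1) for v in(d,l)])
rows([pose(-42,138,0)])
E
```

```text
t 2.7 disp xyz [-42.3  -2.  235.9] tilt 0.1 j [0.33, 0.35, 1.42, 0.0, 1.37, -2.19] F [-1.44  1.66 -0.41] w 0.027851171746397993 0.0
199 wrist nozzle x,y [np.float64(-41.9), np.float64(3.6)] [np.float64(-48.2), np.float64(-3.0)] [np.float64(-36.4), np.float64(6.9)]
{"slide": [0.0018, 0.0133, 0.12] ,"twist": [-0.0012, 0.0024, -0.001] },
```

View pics/w1.png

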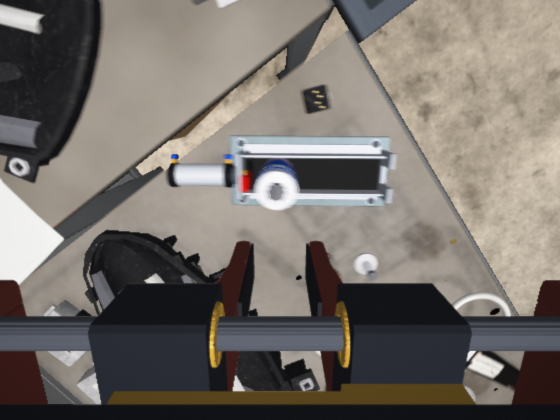

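The wrist view shows the nozzle at (277,190), between the finger columns at 245 and 315, and the dispenser lies square to the image. I'll let the arm settle and re-read the pose.

Emit:
play_rows --deltas '[{"slide": [0, 0, 0], "twist": [0, 0, 0]}, {"slide": [0, 0, 0], "twist": [0, 0, 0]}]'

```text
time_s: 2.95
tool_pos: [0.5533, 0.2668, 0.2305]
tool_rot: [[-0.586, -0.81, 0.0], [-0.81, 0.586, 0.0], [-0.0, -0.0, -1.0]]
force: [-0.3, 0.6, -0.4]
width: 0.0282
grasp_force: 0.0
```

```bash
python3 - <<'E'
from h import *
where()
c=capture('wrist')
W=pts(c);q=W[(W[...,2]>.14)&(W[...,2]<.172)]-D
print(len(q),"wrist nozzle x,y",[(np.median(q@v)*1000).round(1) for v in(d,l)],[((q@v).min()*1000).round(1) for v in(d,l)],[((q@v).max()*1000).round(1) for v in(d,l)],(q[:,2].max()))
q=W[(W[...,2]>.108)&(W[...,2]<.122)]-D; print("shoulder",cv2.minEnclosingCircle((np.stack([q@d,q@l],1)*1000).astype(np.float32)))
q=W[(W[...,2]>.046)&(W[...,2]<.056)]-D; X=(q@d)*1000; q=q[(X>70)&(X<120)]; print("nose", len(q),[((q@v).min()*1000).round(1) for v in(d,l)],[((q@v).max()*1000).round(1) for v in(d,l)])
where()
rows([pose(-42,138,0,1)])
E
```

```text
t 2.95 disp xyz [-3.890e+01  2.000e-01  2.305e+02] tilt 0.0 j [0.34, 0.35, 1.43, 0.0, 1.36, -2.18] F [-0.34  0.6  -0.36] w 0.02821252116703226 0.0
207 wrist nozzle x,y [np.float64(-41.9), np.float64(3.6)] [np.float64(-48.1), np.float64(-3.4)] [np.float64(-36.5), np.float64(6.9)] 0.1657718601824688
shoulder ((-183.83212280273438, -38.21348571777344), 219.528564453125)
nose 172 [np.float64(76.3), np.float64(-129.4)] [np.float64(94.7), np.float64(30.2)]
t 3.0 disp xyz [-3.760e+01  1.000e-01  2.302e+02] tilt -0.0 j [0.34, 0.35, 1.43, 0.0, 1.36, -2.18] F [-0.72  0.09 -0.41] w 0.027986762121334472 0.0
{"slide": [0.0011, -0.0055, 0.1152] ,"twist": [0.0001, -0.0001, 0.0012] },
```

Emit:
play_rows --deltas '[{"slide": [0.0013, -0.0052, 0.0], "twist": [0, 0, 0.001]}, {"slide": [0.0013, -0.0052, 0.03], "twist": [0, 0, 0.001]}, {"slide": [0.0013, -0.0052, 0.06], "twist": [0, 0, 0.001]}, {"slide": [0.0013, -0.0052, 0.09], "twist": [0, 0, 0.001]}, {"slide": [0.0013, -0.0052, 0.115], "twist": [0, 0, 0.001]}, {"slide": [0.0013, -0.0052, 0.115], "twist": [0, 0, 0.001]}, {"slide": [0.0013, -0.0052, 0.115], "twist": [0, 0, 0.001]}]'

```text
time_s: 3.7
tool_pos: [0.5556, 0.2644, 0.1375]
tool_rot: [[-0.587, -0.81, -0.001], [-0.81, 0.587, -0.001], [0.001, 0.001, -1.0]]
force: [0.3, 0.3, 0.8]
width: 0.0282
grasp_force: 0.0
```

```bash
sed -i 's/^XC=.*/XC=-42/' h.py; python3 - <<'E'
from h import *
c=capture('side');cv2.imwrite('pics/s3.png',cv2.resize(c['frame'][150:350,200:420,::-1],None,fx=2.5,fy=2.5))
where()
# plan
P=[]
for th in np.arange(3,25,3): P.append(cradle(th,0,25,28))
print(np.round(P,1).tolist())
rows([pose(x,z,a,1) for x,z,a in P])
E
```

```text
t 3.75 disp xyz [-42.9   0.3 138.3] tilt 0.0 j [0.33, 0.43, 1.54, -0.0, 1.17, -2.18] F [-0.42  0.66  0.21] w 0.02790810289586158 0.0
[[-43.4, 140.6, 0.0], [-35.2, 140.8, 0.0], [-27.1, 140.5, 0.0], [-18.9, 139.8, 0.0], [-10.9, 138.7, 0.0], [-2.8, 137.2, 0.0], [5.1, 135.3, 0.0], [12.9, 132.9, 0.0]]
{"slide": [0.0009, -0.0006, -0.0029] ,"twist": [-0.0001, 0.0, 0.0002] },
{"slide": [0.0009, 0.0096, -0.0031] ,"twist": [-0.0001, 0.0, 0.0002] },
{"slide": [0.0009, 0.0198, -0.0028] ,"twist": [-0.0001, 0.0, 0.0002] },
{"slide": [0.0009, 0.0299, -0.002] ,"twist": [-0.0001, 0.0, 0.0002] },
{"slide": [0.0009, 0.04, -0.0006] ,"twist": [-0.0001, 0.0, 0.0002] },
{"slide": [0.0009, 0.05, 0.0013] ,"twist": [-0.0001, 0.0, 0.0002] },
{"slide": [0.0009, 0.0599, 0.0037] ,"twist": [-0.0001, 0.0, 0.0002] },
{"slide": [0.0009, 0.0697, 0.0067] ,"twist": [-0.0001, 0.0, 0.0002] },
```

View pics/s3.png

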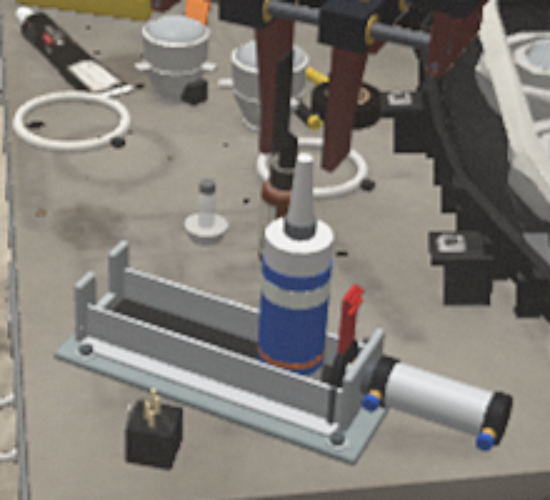

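The crop shows the fingertips at (268,150) and (335,170), with the nozzle tip at (303,155). The fingers look higher than planned, or further from the camera. I'll check this by projecting the TCP and nozzle, and with depth.

```bash
python3 - <<'E'
from h import *
where()
for n in('side','top'):
    c=capture(n);K,E=c['mtx'],c['extrinsics'];W=pts(c)
    def pr(p): q=E[:3,:3]@p+E[:3,3]; q=K@q; return (q[:2]/q[2]).round(1)
    s=state();t=np.array(s['tool_pos']);R=np.array(s['tool_rot'])
    print(n,"tcp",pr(t),"front",pr(t+.014*R[:,1]),"rear",pr(t-.014*R[:,1]),"nozzle tip",pr(D-.042*d+.165*zz), "shoulder", pr(D-.042*d+.115*zz))
    if n=='side':
        for u,v in((307,208),(308,205),(334,214),(334,210),(320,225),(321,215),(319,280)):
            p=W[v,u]-D; print((u,v),(np.array([p@d,p@l,p[2]])*1000).round(1),c['frame'][v,u])
    cv2.imwrite(f'pics/c_{n}.png',c['frame'][:,:,::-1])
E
```

```text
t 3.75 disp xyz [-42.9   0.3 138.3] tilt 0.0 j [0.33, 0.43, 1.54, -0.0, 1.17, -2.18] F [-0.42  0.66  0.21] w 0.02790810289586158 0.0
side tcp [320.3 228.3] front [311.3 225.8] rear [329.4 230.9] nozzle tip [320.6 211.9] shoulder [318.5 242.1]
(307, 208) [-26.5  12.8 173.1] [74 53 47]
(308, 205) [-28.   13.3 178.5] [79 56 53]
(334, 214) [-66.4  12.3 174.7] [72 50 46]
(334, 210) [-66.7  14.3 181.9] [74 54 47]
(320, 225) [-45.2   6.8 148.2] [134 133 131]
(321, 215) [-45.1   5.7 163.8] [137 137 134]
(319, 280) [-54.1  17.8  63.3] [ 51  67 108]
top tcp [324.6 200.9] front [319.8 207.2] rear [329.3 194.5] nozzle tip [325.5 198.4] shoulder [322.7 204.3]
```

```bash
python3 - <<'E'
from h import *
s=state();t=np.array(s['tool_pos']);R=np.array(s['tool_rot'])
for n in('wrist','side'):
    c=capture(n);K,E=c['mtx'],c['extrinsics'];W=pts(c);q=((W-t)@R)*1000
    f=c['frame'].astype(int)
    m=(np.abs(q[...,1])<60)&(np.abs(q[...,0])<25)&(q[...,2]>-75)&(q[...,2]<15)
    red=m&(f[...,0]>1.25*f[...,2])
    for nm,mm in(("all",m),("brown",red)):
        z=q[mm]; print(n,nm,len(z)); 
        for sgn in(1,-1):
            a=z[z[:,1]*sgn>0]
            if len(a): print("  side",sgn,"zmax",np.percentile(a[:,2],[50,90,97,100]).round(1)," at z top5%:",a[a[:,2]>np.percentile(a[:,2],95)].mean(0).round(1))
    if n=='wrist': cv2.imwrite('pics/w2.png',c['frame'][:,:,::-1])
    p=E[:3,:3]@t+E[:3,3]; p=K@p; print("tcp px",p[:2]/p[2], "d at tcp")
E
```

```text
wrist all 3366
  side 1 zmax [-48.5  -3.2  11.9  15. ]  at z top5%: [ 5.7  5.2 12.4]
  side -1 zmax [-52.1  -9.   10.4  15. ]  at z top5%: [ 5.2 -3.5 11.3]
wrist brown 1614
  side 1 zmax [-58.6 -36.7 -31.8 -28.7]  at z top5%: [ 11.2  18.8 -31.3]
  side -1 zmax [-58.7 -36.9 -31.7 -28.5]  at z top5%: [ 11.2 -18.9 -31.2]
tcp px [279.42367628 240.3842845 ] d at tcp
side all 940
  side 1 zmax [-48.1  -6.4   8.8  14.5]  at z top5%: [ 6.7  3.5 10. ]
  side -1 zmax [-41.6   4.6  12.2  14.8]  at z top5%: [ 6.  -4.6 13. ]
side brown 464
  side 1 zmax [-54.9 -36.1 -32.7 -30.7]  at z top5%: [ 11.5  17.5 -32.3]
  side -1 zmax [-53.8 -35.9 -32.8 -29.7]  at z top5%: [  7.4 -22.3 -32.1]
tcp px [320.52166781 228.2980374 ] d at tcp
```

View pics/w2.png

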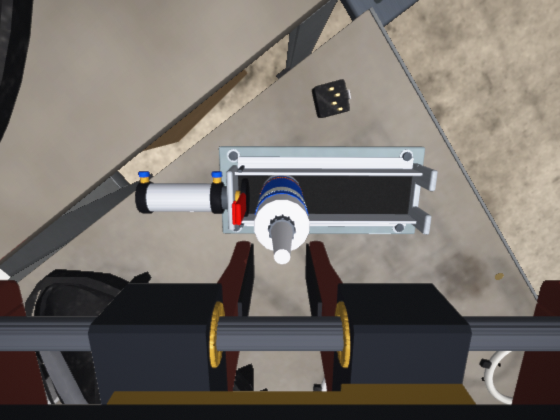

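The wrist view shows the nozzle tip at (282,257) and both visible fingers ending near row 243. Both cameras put the visible finger ends about 30 mm short of the stated TCP. A gentle nudge will show where contact really happens.

Emit:
play_rows --deltas '[{"slide": [0, 0.005, 0], "twist": [0, 0, 0]}, {"slide": [0, 0.01, 0], "twist": [0, 0, 0]}, {"slide": [0, 0.015, 0], "twist": [0, 0, 0]}, {"slide": [0, 0.02, 0], "twist": [0, 0, 0]}, {"slide": [0, 0.02, 0], "twist": [0, 0, 0]}]'

```text
time_s: 4.45
tool_pos: [0.543, 0.273, 0.1371]
tool_rot: [[-0.588, -0.809, -0.001], [-0.809, 0.588, -0.0], [0.001, 0.001, -1.0]]
force: [-0.1, -0.6, 0.1]
width: 0.028
grasp_force: 0.0
```

```bash
python3 - <<'E'
from h import *
where()
c=capture('wrist');W=pts(c);s=c['frame'].astype(int)
q=W-D;X,Y,Z=[(q@v)*1000 for v in(d,l,zz)]
grey=(s.max(-1)-s.min(-1)<14)
m=(Z>128)&(Z<172)&grey&(abs(Y)<20)&(X>-70)&(X<10)
for a,b in((130,145),(145,158),(158,172)):
    k=m&(Z>a)&(Z<b); print(a,b,k.sum(),X[k].min().round(1),np.median(X[k]).round(1),X[k].max().round(1),np.median(Y[k]).round(1)) if k.any() else 0
E
```

```text
t 4.45 disp xyz [-26.9   1.3 137.1] tilt -0.1 j [0.35, 0.42, 1.56, 0.0, 1.16, -2.16] F [-0.1  -0.62  0.1 ] w 0.02800780593788182 0.0
130 145 211 -48.9 -41.0 -35.4 6.0
145 158 132 -46.4 -39.6 -36.6 5.2
158 172 199 -49.2 -39.8 -11.6 2.9
```

The nozzle did not move, so the fingers really do end about 29 mm short of the reported TCP. I'll work with the true tip from here on.

```bash
python3 - <<'E'
t=open('h.py').read()
t=t.replace("return D+(x*d+y*l+z*zz)/1000, np","return D+(x*d+y*l+z*zz)/1000+.029*zt, np")
t=t.replace('p=np.array(s["tool_pos"])-D; R=np.array(s["tool_rot"])','R=np.array(s["tool_rot"]); p=np.array(s["tool_pos"])-D-.029*R[:,2]')
open('h.py','w').write(t)
E
python3 - <<'E'
from h import *
where(); rows([pose(-27,178,0,2),pose(-42,178,0,2),pose(-42,142,0,2)])
E
```

```text
t 4.5 disp xyz [-27.2   1.2 166.2] tilt -0.0 j [0.35, 0.42, 1.56, -0.0, 1.16, -2.16] F [-1.41 -0.02 -0.64] w 0.028008952238510597 0.0
{"slide": [0.001, 0.0003, -0.0148] ,"twist": [0.0002, -0.0003, -0.0002] },
{"slide": [0.001, -0.0185, -0.0148] ,"twist": [0.0002, -0.0003, -0.0002] },
{"slide": [0.001, -0.0185, 0.0302] ,"twist": [0.0002, -0.0003, -0.0002] },
```

Emit:
play_rows --deltas '[{"slide": [0.001, 0, -0.0148], "twist": [0, 0, 0]}, {"slide": [0.001, -0.0185, -0.0148], "twist": [0, 0, 0]}, {"slide": [0.001, -0.0185, -0.0148], "twist": [0, 0, 0]}, {"slide": [0.001, -0.0185, -0.0148], "twist": [0, 0, 0]}, {"slide": [0.001, -0.0185, 0.005], "twist": [0, 0, 0]}, {"slide": [0.001, -0.0185, 0.02], "twist": [0, 0, 0]}, {"slide": [0.001, -0.0185, 0.0302], "twist": [0, 0, 0]}, {"slide": [0.001, -0.0185, 0.0302], "twist": [0, 0, 0]}]'

```text
time_s: 5.3
tool_pos: [0.5538, 0.2629, 0.1113]
tool_rot: [[-0.589, -0.808, -0.004], [-0.808, 0.589, -0.001], [0.004, 0.002, -1.0]]
force: [-0.1, -0.0, 0.1]
width: 0.028
grasp_force: 0.0
```

```bash
python3 - <<'E'
from h import *
c=capture('side');cv2.imwrite('pics/s4.png',cv2.resize(c['frame'][150:350,200:420,::-1],None,fx=2,fy=2))
where()
P=[cradle(th,0,23,28) for th in np.arange(3,25,3)]
print(np.round(P,1).tolist())
rows([pose(x,z,a,2) for x,z,a in P])
E
```

```text
t 5.35 disp xyz [-42.    2.5 141.2] tilt -0.1 j [0.33, 0.46, 1.57, 0.0, 1.12, -2.18] F [-1.3   0.85  0.58] w 0.027520153710229815 0.0
[[-43.4, 142.6, 0.0], [-35.2, 142.8, 0.0], [-27.1, 142.5, 0.0], [-18.9, 141.8, 0.0], [-10.9, 140.7, 0.0], [-2.8, 139.2, 0.0], [5.1, 137.3, 0.0], [12.9, 134.9, 0.0]]
{"slide": [-0.0006, -0.0018, -0.0018] ,"twist": [0.0005, -0.0007, -0.0004] },
{"slide": [-0.0006, 0.0084, -0.002] ,"twist": [0.0005, -0.0007, -0.0004] },
{"slide": [-0.0006, 0.0186, -0.0016] ,"twist": [0.0005, -0.0007, -0.0004] },
{"slide": [-0.0006, 0.0288, -0.0008] ,"twist": [0.0005, -0.0007, -0.0004] },
{"slide": [-0.0006, 0.0389, 0.0006] ,"twist": [0.0005, -0.0007, -0.0004] },
{"slide": [-0.0006, 0.0489, 0.0025] ,"twist": [0.0005, -0.0007, -0.0004] },
{"slide": [-0.0006, 0.0588, 0.005] ,"twist": [0.0005, -0.0007, -0.0004] },
{"slide": [-0.0006, 0.0685, 0.0079] ,"twist": [0.0005, -0.0007, -0.0004] },
```

View pics/s4.png

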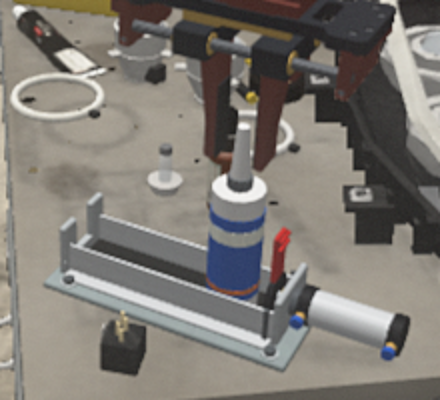

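The crop shows the fingertips straddling the nozzle, front at (212,155) and rear at (262,170), and the cartridge is still upright. Starting the tip.

Emit:
play_rows --deltas '[{"slide": [0, 0.0035, -0.0018], "twist": [0, 0, 0]}, {"slide": [0, 0.0085, -0.002], "twist": [0, 0, 0]}, {"slide": [0, 0.0135, -0.0018], "twist": [0, 0, 0]}, {"slide": [0, 0.0186, -0.0016], "twist": [0, 0, 0]}, {"slide": [0, 0.0237, -0.0012], "twist": [0, 0, 0]}, {"slide": [0, 0.0288, -0.0008], "twist": [0, 0, 0]}, {"slide": [0, 0.0338, 0], "twist": [0, 0, 0]}, {"slide": [0, 0.0389, 0.0006], "twist": [0, 0, 0]}]'

```text
time_s: 6.15
tool_pos: [0.5296, 0.2818, 0.1125]
tool_rot: [[-0.589, -0.808, -0.001], [-0.808, 0.589, -0.0], [0.001, 0.001, -1.0]]
force: [-0.1, 0.4, 0.7]
width: 0.0282
grasp_force: 0.1
```

```bash
cat >> h.py <<'E'
def tilt():                   # cartridge lean from side-camera depth: plane-of-label points -> principal axis
    c=capture('side'); W=pts(c); f=c['frame'].astype(int); q=W-D; X,Y,Z=[(q@v)*1000 for v in(d,l,zz)]
    blue=(f[...,2]>1.4*f[...,0])&(f[...,2]>70)&(abs(Y)<30)&(X>-80)&(X<100)&(Z>8)&(Z<160)
    print("blue n",blue.sum(),"centroid",X[blue].mean().round(1),Y[blue].mean().round(1),Z[blue].mean().round(1),"lean from centroid",np.rad2deg(np.arctan2(X[blue].mean()-(XC+20),Z[blue].mean()-10)).round(1)); return c
E
python3 - <<'E'
from h import *
tilt(); where()
E
```

```text
blue n 797 centroid -41.9 15.2 65.1 lean from centroid -19.9
t 6.2 disp xyz [-10.1   2.1 141.3] tilt -0.1 j [0.37, 0.44, 1.6, 0.0, 1.1, -2.14] F [-0.67  0.4   0.66] w 0.027867226811403217 0.05361841458125127
```

```bash
sed -i "s/def tilt():/def tilt(c=None):/; s/    c=capture('side'); W=pts(c); f/    c=c or capture('side'); W=pts(c); f/" h.py; python3 - <<'E'
from h import *
tilt(dict(np.load('side0.npz')))
c=tilt(); cv2.imwrite('pics/s5.png',c['frame'][150:350,200:420,::-1])
where()
P=[cradle(th,a,s,28) for th,a,s in((14,0,23),(16,0,22),(18,0,21),(20,1,20),(22,2,19),(24,3,18),(27,5,17),(30,7,16))]
print(np.round(P,1).tolist())
rows([pose(x,z,a,2) for x,z,a in P])
E
```

```text
blue n 732 centroid -49.7 15.9 62.7 lean from centroid -27.7
blue n 801 centroid -41.5 15.2 65.3 lean from centroid -19.4
t 6.25 disp xyz [-10.5   2.1 141.4] tilt -0.1 j [0.37, 0.44, 1.6, 0.0, 1.1, -2.14] F [ 0.22  0.84 -0.28] w 0.02776658711600329 0.0460014274472087
[[-13.5, 141.1, 0.0], [-8.2, 141.3, 0.0], [-2.8, 141.2, 0.0], [2.1, 141.2, 1.0], [7.0, 141.0, 2.0], [12.0, 140.7, 3.0], [19.1, 139.4, 5.0], [26.2, 137.8, 7.0]]
{"slide": [-0.0002, -0.0038, 0.0003] ,"twist": [0.0003, -0.0004, -0.0002] },
{"slide": [-0.0002, 0.0029, 0.0001] ,"twist": [0.0003, -0.0004, -0.0002] },
{"slide": [-0.0002, 0.0096, 0.0002] ,"twist": [0.0003, -0.0004, -0.0002] },
{"slide": [-0.0001, 0.0151, 0.0002] ,"twist": [0.0059, -0.0004, -0.0002] },
{"slide": [-0.0001, 0.0207, 0.0004] ,"twist": [0.0114, -0.0004, -0.0002] },
{"slide": [-0.0001, 0.0262, 0.0009] ,"twist": [0.017, -0.0004, -0.0002] },
{"slide": [-0.0001, 0.0339, 0.0023] ,"twist": [0.0281, -0.0004, -0.0002] },
{"slide": [-0.0001, 0.0415, 0.0042] ,"twist": [0.0392, -0.0004, -0.0002] },
```

Emit:
play_rows --deltas '[{"slide": [0, 0.0029, 0.0001], "twist": [0, 0, 0]}, {"slide": [0, 0.0096, 0.0002], "twist": [0, 0, 0]}, {"slide": [0, 0.0151, 0.0002], "twist": [0.0059, 0, 0]}, {"slide": [0, 0.0207, 0.0004], "twist": [0.0114, 0, 0]}, {"slide": [0, 0.0262, 0.0009], "twist": [0.017, 0, 0]}, {"slide": [0, 0.03, 0.0015], "twist": [0.022, 0, 0]}, {"slide": [0, 0.0339, 0.0023], "twist": [0.0281, 0, 0]}, {"slide": [0, 0.0377, 0.0032], "twist": [0.034, 0, 0]}]'

```text
time_s: 7.05
tool_pos: [0.5053, 0.2997, 0.11]
tool_rot: [[-0.589, -0.804, 0.087], [-0.808, 0.585, -0.064], [0.001, -0.108, -0.994]]
force: [0.2, 1.5, -0.3]
width: 0.0278
grasp_force: 0.0
```

```bash
python3 - <<'E'
from h import *
c=tilt(); cv2.imwrite('pics/s5.png',cv2.resize(c['frame'][150:350,200:420,::-1],None,fx=2,fy=2))
where()
P=[cradle(th,a,s,28) for th,a,s in((31,8,16),(34,10,15),(37,12,14),(40,14,13),(43,16,12),(46,18,11),(49,20,10),(52,22,9))]
print(np.round(P,1).tolist())
rows([pose(x,z,a,2) for x,z,a in P])
E
```

```text
blue n 872 centroid -25.7 13.7 67.6 lean from centroid -3.7
t 7.1 disp xyz [ 23.5   2.2 138.5] tilt 6.2 j [0.49, 0.41, 1.67, -0.11, 1.02, -1.97] F [-0.93  0.9   0.7 ] w 0.027745061234162417 0.0560590952363782
[[28.5, 136.9, 8.0], [35.4, 134.8, 10.0], [42.3, 132.3, 12.0], [49.0, 129.5, 14.0], [55.6, 126.3, 16.0], [62.0, 122.7, 18.0], [68.2, 118.8, 20.0], [74.2, 114.5, 22.0]]
{"slide": [-0.0003, 0.0052, 0.0013] ,"twist": [0.0102, -0.0005, -0.0001] },
{"slide": [-0.0003, 0.0129, 0.0029] ,"twist": [0.0213, -0.0005, -0.0001] },
{"slide": [-0.0003, 0.0205, 0.005] ,"twist": [0.0324, -0.0005, -0.0001] },
{"slide": [-0.0003, 0.028, 0.0075] ,"twist": [0.0435, -0.0005, -0.0001] },
{"slide": [-0.0003, 0.0354, 0.0104] ,"twist": [0.0546, -0.0005, -0.0001] },
{"slide": [-0.0003, 0.0426, 0.0137] ,"twist": [0.0657, -0.0005, -0.0001] },
{"slide": [-0.0003, 0.0496, 0.0175] ,"twist": [0.0768, -0.0005, -0.0001] },
{"slide": [-0.0003, 0.0564, 0.0216] ,"twist": [0.0879, -0.0005, -0.0001] },
```

View pics/s5.png

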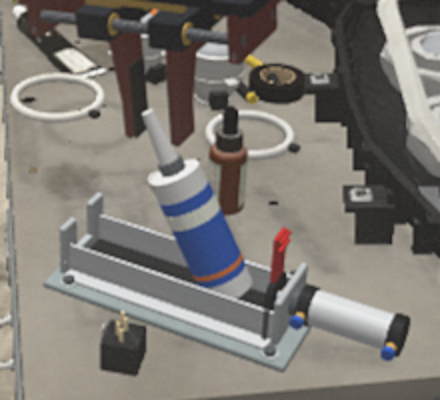

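The crop shows the cartridge leaning about 25°, nozzle tip at (147,112), resting on the front finger with its tip at (138,138). I'll continue lowering.

Emit:
play_rows --deltas '[{"slide": [0, 0.0052, 0.0013], "twist": [0.0102, 0, 0]}, {"slide": [0, 0.0129, 0.0029], "twist": [0.0213, 0, 0]}, {"slide": [0, 0.0205, 0.005], "twist": [0.0324, 0, 0]}, {"slide": [0, 0.028, 0.0075], "twist": [0.0435, 0, 0]}, {"slide": [0, 0.0354, 0.0104], "twist": [0.0546, 0, 0]}, {"slide": [0, 0.0426, 0.0137], "twist": [0.0657, 0, 0]}, {"slide": [0, 0.0496, 0.0175], "twist": [0.0768, 0, 0]}, {"slide": [0, 0.0564, 0.0216], "twist": [0.0879, 0, 0]}]'

```text
time_s: 7.9
tool_pos: [0.4707, 0.3251, 0.0881]
tool_rot: [[-0.589, -0.75, 0.303], [-0.808, 0.546, -0.221], [0.0, -0.375, -0.927]]
force: [0.2, -0.1, -1.1]
width: 0.0278
grasp_force: 0.1
```

```bash
python3 - <<'E'
from h import *
c=tilt(); cv2.imwrite('pics/s6.png',cv2.resize(c['frame'][150:350,200:420,::-1],None,fx=2,fy=2))
where()
P=[cradle(th,a,s,28) for th,a,s in((53,23,9),(56,25,9),(59,27,8.5),(62,29,8),(65,31,8),(68,33,7.5),(70,34.5,7),(72,36,7))]
print(np.round(P,1).tolist())
rows([pose(x,z,a,2) for x,z,a in P])
E
```

```text
blue n 916 centroid -3.7 12.8 64.0 lean from centroid 18.7
t 7.95 disp xyz [ 74.7   2.5 113.6] tilt 22.0 j [0.75, 0.44, 1.78, -0.49, 0.91, -1.46] F [-2.3   0.95 -0.5 ] w 0.028165181754451048 0.15104958789379452
[[76.1, 112.8, 23.0], [81.3, 107.3, 25.0], [86.5, 101.9, 27.0], [91.5, 96.2, 29.0], [95.8, 89.9, 31.0], [100.1, 83.8, 33.0], [102.8, 79.7, 34.5], [105.2, 75.2, 36.0]]
{"slide": [-0.0006, 0.0013, 0.0003] ,"twist": [0.0055, -0.0006, 0.0001] },
{"slide": [-0.0007, 0.0088, 0.0042] ,"twist": [0.0166, -0.0006, 0.0001] },
{"slide": [-0.0007, 0.0161, 0.0079] ,"twist": [0.0277, -0.0006, 0.0001] },
{"slide": [-0.0007, 0.0232, 0.012] ,"twist": [0.0388, -0.0006, 0.0001] },
{"slide": [-0.0007, 0.0299, 0.0172] ,"twist": [0.0499, -0.0006, 0.0001] },
{"slide": [-0.0007, 0.0365, 0.0221] ,"twist": [0.0611, -0.0006, 0.0001] },
{"slide": [-0.0007, 0.0407, 0.0252] ,"twist": [0.0694, -0.0006, 0.0002] },
{"slide": [-0.0007, 0.0446, 0.0292] ,"twist": [0.0777, -0.0006, 0.0002] },
```

View pics/s6.png

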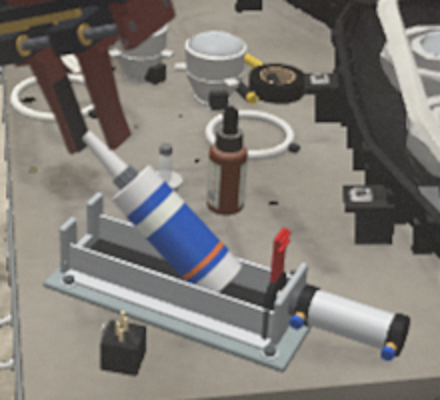

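The crop shows a lean of about 48°, with the nozzle tip at (90,135) seated on the front pad. That was my tenth picture, so I continue on numbers alone.

Emit:
play_rows --deltas '[{"slide": [0, 0.004, 0.0015], "twist": [0.009, 0, 0]}, {"slide": [0, 0.0088, 0.0042], "twist": [0.0166, 0, 0]}, {"slide": [0, 0.0161, 0.0079], "twist": [0.0277, 0, 0]}, {"slide": [0, 0.0232, 0.012], "twist": [0.0388, 0, 0]}, {"slide": [0, 0.0299, 0.0172], "twist": [0.0499, 0, 0]}, {"slide": [0, 0.0365, 0.0221], "twist": [0.0611, 0, 0]}, {"slide": [0, 0.0407, 0.0252], "twist": [0.0694, 0, 0]}, {"slide": [0, 0.0446, 0.0292], "twist": [0.0777, 0, 0]}]'

```text
time_s: 8.75
tool_pos: [0.4511, 0.3395, 0.0529]
tool_rot: [[-0.588, -0.655, 0.474], [-0.809, 0.476, -0.346], [0.001, -0.587, -0.81]]
force: [-0.5, 0.2, -0.7]
width: 0.0278
grasp_force: 0.2
```

```bash
cat >> h.py <<'E'
def axis():                   # lean and position of the body from label+white points near it, side camera
    c=capture('side'); W=pts(c); f=c['frame'].astype(int); q=W-D; X,Y,Z=[(q@v)*1000 for v in(d,l,zz)]
    blue=(f[...,2]>1.4*f[...,0])&(f[...,2]>70)&(abs(Y)<30)&(X>-80)&(X<100)&(Z>8)&(Z<160)
    p=np.stack([X[blue],Z[blue]],1).astype(np.float32); v=cv2.fitLine(p,cv2.DIST_HUBER,0,.01,.01).ravel()
    noz=(np.ptp(f,axis=-1)<18)&(f.mean(-1)>100)&(abs(Y)<12)&(X>100)&(X<150)&(Z>15)&(Z<110)
    print("axis lean",np.rad2deg(np.arctan2(v[0],v[1]))%180, "nozzle pts",noz.sum(), *( [np.percentile(a[noz],[2,50,98]).round(1) for a in(X,Y,Z)] if noz.any() else []))
E
python3 - <<'E'
from h import *
tilt(); axis(); where()
P=[cradle(th,a,s,28) for th,a,s in((72,36,7),(74.5,37,7),(77,38,6.5),(79.5,39,6.5),(82,40,6),(84.5,40,6),(87,40,6),(88.5,40,6))]
print(np.round(P,1).tolist())
rows([pose(x,z,a,2) for x,z,a in P])
E
```

```text
blue n 881 centroid 14.1 12.6 54.5 lean from centroid 39.0
axis lean 73.20145 nozzle pts 64 [100.3 108.  117.7] [-0.5  5.2  7.9] [68.9 75.6 79.2]
t 8.85 disp xyz [104.    2.1  75.5] tilt 35.9 j [0.96, 0.57, 1.83, -0.81, 0.94, -1.0] F [-0.44  0.    0.73] w 0.028148182287226303 0.2317226515697257
[[105.2, 75.2, 36.0], [107.8, 69.2, 37.0], [110.5, 63.5, 38.0], [112.6, 57.2, 39.0], [114.8, 51.3, 40.0], [116.2, 44.7, 40.0], [117.4, 38.0, 40.0], [118.0, 34.0, 40.0]]
{"slide": [-0.0002, 0.0013, -0.0005] ,"twist": [0.0007, -0.0007, 0.0005] },
{"slide": [-0.0002, 0.0077, 0.0036] ,"twist": [0.0063, -0.0007, 0.0005] },
{"slide": [-0.0002, 0.014, 0.0075] ,"twist": [0.0118, -0.0007, 0.0005] },
{"slide": [-0.0002, 0.0201, 0.0122] ,"twist": [0.0174, -0.0007, 0.0005] },
{"slide": [-0.0002, 0.026, 0.0166] ,"twist": [0.0229, -0.0007, 0.0005] },
{"slide": [-0.0003, 0.0323, 0.0222] ,"twist": [0.0229, -0.0007, 0.0005] },
{"slide": [-0.0003, 0.0384, 0.0281] ,"twist": [0.0229, -0.0007, 0.0005] },
{"slide": [-0.0003, 0.0419, 0.0318] ,"twist": [0.0229, -0.0007, 0.0005] },
```

Emit:
play_rows --deltas '[{"slide": [0, 0.004, 0.001], "twist": [0.003, 0, 0]}, {"slide": [0, 0.0077, 0.0036], "twist": [0.0063, 0, 0]}, {"slide": [0, 0.0108, 0.0055], "twist": [0.009, 0, 0]}, {"slide": [0, 0.014, 0.0075], "twist": [0.0118, 0, 0]}, {"slide": [0, 0.017, 0.0098], "twist": [0.0146, 0, 0]}, {"slide": [0, 0.0201, 0.0122], "twist": [0.0174, 0, 0]}, {"slide": [0, 0.0201, 0.0122], "twist": [0.0174, 0, 0]}]'

```text
time_s: 9.55
tool_pos: [0.4447, 0.3432, 0.035]
tool_rot: [[-0.588, -0.629, 0.508], [-0.809, 0.456, -0.372], [0.002, -0.63, -0.777]]
force: [0.3, -0.2, -0.3]
width: 0.0281
grasp_force: 0.2
```

```bash
python3 - <<'E'
from h import *
tilt(); axis(); where()
P=[cradle(th,a,s,28) for th,a,s in((79.5,39,6.5),(82,39.5,6.5),(84.5,39.5,6.5),(87,39.5,6),(88.5,39.5,6),(90,39.5,6),(91,39.5,6))]
print(np.round(P,1).tolist())
rows([pose(x,z,a,2) for x,z,a in P])
E
```

```text
blue n 807 centroid 20.4 12.9 49.5 lean from centroid 47.0
axis lean 81.22109 nozzle pts 91 [100.5 111.6 124.1] [-1.1  5.4  8.7] [49.1 57.1 61.8]
t 9.65 disp xyz [112.    1.9  58.1] tilt 39.0 j [1.0, 0.63, 1.83, -0.88, 0.96, -0.89] F [-0.31  0.2  -0.13] w 0.02808267407103112 0.2181749980081804
[[112.6, 57.2, 39.0], [114.4, 50.8, 39.5], [115.9, 44.2, 39.5], [117.4, 37.9, 39.5], [117.9, 33.8, 39.5], [118.4, 29.8, 39.5], [118.6, 27.1, 39.5]]
{"slide": [0.0001, 0.0013, 0.0003] ,"twist": [-0.0002, -0.0005, 0.0] },
{"slide": [0.0001, 0.0078, 0.0051] ,"twist": [0.0026, -0.0005, 0.0] },
{"slide": [0.0001, 0.0144, 0.0104] ,"twist": [0.0026, -0.0005, 0.0] },
{"slide": [0.0001, 0.0209, 0.0154] ,"twist": [0.0026, -0.0005, 0.0] },
{"slide": [0.0, 0.0246, 0.0188] ,"twist": [0.0026, -0.0005, 0.0] },
{"slide": [0.0, 0.0282, 0.0224] ,"twist": [0.0026, -0.0005, 0.0] },
{"slide": [0.0, 0.0306, 0.0248] ,"twist": [0.0026, -0.0005, 0.0] },
```

Emit:
play_rows --deltas '[{"slide": [0, 0.0045, 0.0028], "twist": [0.0015, 0, 0]}, {"slide": [0, 0.0078, 0.0051], "twist": [0.0026, 0, 0]}, {"slide": [0, 0.0111, 0.0078], "twist": [0.0026, 0, 0]}, {"slide": [0, 0.0144, 0.0104], "twist": [0.0026, 0, 0]}, {"slide": [0, 0.0176, 0.013], "twist": [0.0026, 0, 0]}, {"slide": [0, 0.0209, 0.0154], "twist": [0.0026, 0, 0]}, {"slide": [0, 0.0209, 0.0154], "twist": [0.0026, 0, 0]}]'

```text
time_s: 10.35
tool_pos: [0.4407, 0.3462, 0.0151]
tool_rot: [[-0.589, -0.624, 0.513], [-0.808, 0.454, -0.375], [0.002, -0.636, -0.772]]
force: [-0.4, -0.7, -0.1]
width: 0.0282
grasp_force: 0.2
```

```bash
python3 - <<'E'
from h import *
tilt(); axis(); where()
P=[cradle(th,a,s,28) for th,a,s in((87,39.5,6),(88.5,39.5,6),(90,39.5,6),(91,39.5,6),(92,39.5,6))]
print(np.round(P,1).tolist())
rows([pose(x,z,a,2) for x,z,a in P])
E
```

```text
blue n 665 centroid 24.6 12.5 45.2 lean from centroid 53.0
axis lean 87.95296 nozzle pts 96 [100.4 113.7 129.4] [-0.4  5.6 10.4] [31.8 38.6 42.6]
t 10.45 disp xyz [117.3   1.9  37.9] tilt 39.5 j [1.02, 0.66, 1.84, -0.9, 0.94, -0.83] F [-0.2   0.08 -1.04] w 0.027852890014580748 0.2531009494123282
[[117.4, 37.9, 39.5], [117.9, 33.8, 39.5], [118.4, 29.8, 39.5], [118.6, 27.1, 39.5], [118.8, 24.4, 39.5]]
{"slide": [0.0001, 0.0001, -0.0] ,"twist": [-0.0, -0.0005, -0.0001] },
{"slide": [0.0001, 0.0038, 0.0034] ,"twist": [-0.0, -0.0005, -0.0001] },
{"slide": [0.0001, 0.0075, 0.007] ,"twist": [-0.0, -0.0005, -0.0001] },
{"slide": [0.0001, 0.0099, 0.0094] ,"twist": [-0.0, -0.0005, -0.0001] },
{"slide": [0.0001, 0.0122, 0.0118] ,"twist": [-0.0, -0.0005, -0.0001] },
```

Emit:
play_rows --deltas '[{"slide": [0, 0.0019, 0.0017], "twist": [0, 0, 0]}, {"slide": [0, 0.0038, 0.0034], "twist": [0, 0, 0]}, {"slide": [0, 0.0056, 0.0052], "twist": [0, 0, 0]}, {"slide": [0, 0.0075, 0.007], "twist": [0, 0, 0]}, {"slide": [0, 0.009, 0.0082], "twist": [0, 0, 0]}, {"slide": [0, 0.009, 0.0082], "twist": [0, 0, 0]}, {"slide": [0, 0.009, 0.0082], "twist": [0, 0, 0]}]'

```text
time_s: 11.15
tool_pos: [0.4398, 0.3472, 0.006]
tool_rot: [[-0.589, -0.624, 0.514], [-0.808, 0.454, -0.375], [0.001, -0.636, -0.772]]
force: [0.4, 0.5, 0.1]
width: 0.0279
grasp_force: 0.0
```

```bash
python3 - <<'E'
from h import *
tilt(); axis(); where()
E
```

```text
blue n 616 centroid 25.9 12.1 43.8 lean from centroid 54.8
axis lean 90.364006 nozzle pts 72 [103.6 118.  131.7] [-2.   5.3  9.5] [25.9 31.8 35.6]
t 11.25 disp xyz [118.6   1.8  28.4] tilt 39.5 j [1.02, 0.68, 1.84, -0.91, 0.93, -0.81] F [-0.22  0.05  0.47] w 0.028214710102585073 0.0
```

The cartridge lies level (90.4°) and nothing loads the fingers. I'll withdraw along the finger direction, then rise.

Emit:
play_rows --deltas '[{"slide": [0, 0.0003, -0.01], "twist": [0, 0, 0]}, {"slide": [0, 0.0003, -0.025], "twist": [0, 0, 0]}, {"slide": [0, 0.0003, -0.05], "twist": [0, 0, 0]}, {"slide": [0, 0.0003, -0.09], "twist": [0, 0, 0]}, {"slide": [0, 0.0003, -0.14], "twist": [0, 0, 0]}, {"slide": [0, 0.0003, -0.18], "twist": [0, 0, 0]}, {"slide": [0, 0.0003, -0.18], "twist": [0, 0, 0]}]'

```text
time_s: 11.95
tool_pos: [0.3648, 0.4056, 0.1206]
tool_rot: [[-0.586, -0.624, 0.517], [-0.81, 0.456, -0.368], [-0.006, -0.634, -0.773]]
force: [1.3, 1.6, -0.2]
width: 0.0283
grasp_force: 0.0
```

```bash
python3 - <<'E'
from h import *
tilt(); axis(); where()
rows([pose(120,190,20,1),pose(0,190,0,1),pose(-118,190,0,1)])
E
```

```text
blue n 622 centroid 25.9 12.1 43.8 lean from centroid 54.8
axis lean 90.08124 nozzle pts 91 [104.6 117.  130.8] [-0.5  5.1  8. ] [25.6 32.3 35.1]
t 12.05 disp xyz [211.3   1.3 140.1] tilt 39.5 j [1.18, 0.52, 1.73, -0.73, 1.19, -0.95] F [-0.16 -0.87  0.72] w 0.027653675973253435 0.0
{"slide": [-0.0003, -0.1157, 0.0222] ,"twist": [-0.1081, 0.0003, -0.0001] },
{"slide": [-0.0003, -0.2205, 0.1114] ,"twist": [-0.2192, 0.0003, -0.0001] },
{"slide": [-0.0003, -0.3344, 0.2051] ,"twist": [-0.2192, 0.0003, -0.0001] },
```

Emit:
play_rows --deltas '[{"slide": [0, -0.058, 0.0111], "twist": [-0.054, 0, 0]}, {"slide": [0, -0.1157, 0.0222], "twist": [-0.1081, 0, 0]}, {"slide": [0, -0.15, 0.052], "twist": [-0.145, 0, 0]}, {"slide": [0, -0.185, 0.082], "twist": [-0.182, 0, 0]}, {"slide": [0, -0.2205, 0.1114], "twist": [-0.2192, 0, 0]}, {"slide": [0, -0.26, 0.144], "twist": [-0.2192, 0, 0]}, {"slide": [0, -0.3, 0.177], "twist": [-0.2192, 0, 0]}, {"slide": [0, -0.3344, 0.2051], "twist": [-0.2192, 0, 0]}]' --jaw 0

```text
time_s: 12.85
tool_pos: [0.6185, 0.214, 0.1585]
tool_rot: [[-0.593, -0.806, -0.003], [-0.806, 0.593, -0.002], [0.003, 0.001, -1.0]]
force: [1.0, 0.3, -0.7]
width: 0.0004
grasp_force: 0.0
```

Emit:
play_rows --deltas '[{"slide": [0, 0, 0], "twist": [0, 0, 0]}, {"slide": [0, 0, 0], "twist": [0, 0, 0]}, {"slide": [0, 0, 0], "twist": [0, 0, 0]}]'

```text
time_s: 13.15
tool_pos: [0.6151, 0.2183, 0.1592]
tool_rot: [[-0.589, -0.808, -0.003], [-0.808, 0.589, -0.002], [0.003, 0.001, -1.0]]
force: [-0.5, 0.6, -0.3]
width: 0.0002
grasp_force: 0.0
```

```bash
cat >> h.py <<'E'
def lug(n):
    c=capture(n); W=pts(c); f=c['frame'].astype(int); q=W-D; X,Y,Z=[(q@v)*1000 for v in(d,l,zz)]
    m=(f[...,0]>110)&(f[...,1]<70)&(f[...,2]<70)&(abs(Y)<20)&(X>-100)&(X<10)&(Z>50)&(Z<92)
    print(n,"lug",m.sum(),*[np.percentile(a[m],[2,50,98]).round(1) for a in(X,Y,Z)]) if m.any() else print(n,"no lug")
E
python3 - <<'E'
from h import *
where()
for n in('wrist','top','side'): lug(n)
c=capture('wrist'); W=pts(c); q=W-D; X,Y,Z=[(q@v)*1000 for v in(d,l,zz)]
m=(Z>43)&(Z<49)&(X>-170)&(X<-82)&(abs(Y)<40); print("cyl/plate",m.sum(),np.percentile(X[m],[1,99]),np.percentile(Y[m],[1,50,99]))
rows([pose(-108,190,0,1),pose(-108,63,0,1)])
E
```

```text
t 13.15 disp xyz [-117.4    3.   188.2] tilt -0.1 j [0.24, 0.46, 1.42, -0.0, 1.26, -2.28] F [-0.52  0.6  -0.25] w 0.0001886939095390498 0.0
wrist lug 192 [-81.7 -78.7 -74.7] [-6.7  1.5  9.2] [75.  83.8 85.5]
top lug 55 [-79.7 -74.5 -73.7] [-8.3 -1.1  7. ] [51.6 75.  86.6]
side lug 63 [-83.1 -80.4 -77.3] [-6.4  3.4 10.9] [51.3 82.  85.6]
cyl/plate 554 [-169.36953315  -85.79444971] [-25.39309216   1.24526584  27.09701114]
{"slide": [-0.0011, 0.0117, -0.0006] ,"twist": [-0.0001, -0.0003, 0.0001] },
{"slide": [-0.0013, 0.0118, 0.1581] ,"twist": [-0.0001, -0.0003, 0.0001] },
```

Emit:
play_rows --deltas '[{"slide": [-0.001, 0.0117, 0], "twist": [0, 0, 0]}, {"slide": [-0.001, 0.0117, 0.04], "twist": [0, 0, 0]}, {"slide": [-0.001, 0.0117, 0.08], "twist": [0, 0, 0]}, {"slide": [-0.001, 0.0117, 0.12], "twist": [0, 0, 0]}, {"slide": [-0.001, 0.0117, 0.145], "twist": [0, 0, 0]}, {"slide": [-0.001, 0.0117, 0.158], "twist": [0, 0, 0]}, {"slide": [-0.001, 0.0117, 0.158], "twist": [0, 0, 0]}]'

```text
time_s: 14.05
tool_pos: [0.6082, 0.2247, 0.0329]
tool_rot: [[-0.588, -0.809, -0.003], [-0.809, 0.588, -0.002], [0.003, 0.001, -1.0]]
force: [-0.6, -0.1, 0.8]
width: 0.0002
grasp_force: 0.0
```

```bash
python3 - <<'E'
from h import *
lug('side'); lug('wrist'); axis(); where()
rows([pose(-80,63,0,2),pose(-60,63,0,2),pose(-40,63,0,2)])
E
```

```text
side lug 62 [-82.9 -80.5 -76.9] [-5.4  5.1 11. ] [54.5 82.7 85.6]
wrist lug 401 [-81.8 -79.5 -75.2] [-3.1  4.3  9.2] [74.9 83.5 85.6]
axis lean 89.64381 nozzle pts 91 [105.  116.9 131.2] [-0.7  4.7  8.5] [25.5 32.5 35.8]
t 14.2 disp xyz [-109.9    0.3   64.4] tilt 0.1 j [0.25, 0.59, 1.55, -0.0, 1.0, -2.26] F [ 0.21 -0.15 -0.42] w 0.0007132115041062561 0.0
{"slide": [0.0022, 0.0375, 0.0017] ,"twist": [-0.0007, 0.0003, -0.0003] },
{"slide": [0.0022, 0.0625, 0.0017] ,"twist": [-0.0007, 0.0003, -0.0003] },
{"slide": [0.0022, 0.0875, 0.0016] ,"twist": [-0.0007, 0.0003, -0.0003] },
```

Emit:
play_rows --deltas '[{"slide": [0.001, 0.012, 0], "twist": [0, 0, 0]}, {"slide": [0.001, 0.02, 0], "twist": [0, 0, 0]}, {"slide": [0.001, 0.029, 0], "twist": [0, 0, 0]}, {"slide": [0.001, 0.038, 0], "twist": [0, 0, 0]}, {"slide": [0.001, 0.047, 0], "twist": [0, 0, 0]}, {"slide": [0.001, 0.056, 0], "twist": [0, 0, 0]}, {"slide": [0.001, 0.065, 0], "twist": [0, 0, 0]}, {"slide": [0.001, 0.073, 0], "twist": [0, 0, 0]}]'

```text
time_s: 15.0
tool_pos: [0.5621, 0.2587, 0.0342]
tool_rot: [[-0.589, -0.808, 0.001], [-0.808, 0.589, -0.001], [0.0, -0.001, -1.0]]
force: [3.3, -1.1, 2.2]
width: 0.0005
grasp_force: 1.5
```

```bash
python3 - <<'E'
from h import *
lug('side'); lug('wrist'); tilt(); axis(); where(); s=state(); print("F along d",np.array(s['force'])@d)
E
```

```text
side lug 19 [-44.  -41.4 -40.3] [ 1.8  9.5 14.4] [50.2 58.3 89.9]
wrist lug 79 [-38.7 -36.8 -35.3] [1.9 6.9 9. ] [82.2 84.4 85.6]
blue n 620 centroid 25.9 12.1 43.8 lean from centroid 54.8
axis lean 89.97938 nozzle pts 91 [104.4 116.3 131. ] [-0.3  5.   7.9] [26.1 32.4 35.7]
t 15.2 disp xyz [-49.9   2.6  62.5] tilt -0.1 j [0.32, 0.56, 1.62, -0.0, 0.96, -2.19] F [-0.78 -0.34 -1.31] w 0.00036412993910823923 0.0
F along d 0.42899894338453176
```

Emit:
play_rows --deltas '[{"slide": [0, 0.003, 0], "twist": [0, 0, 0]}, {"slide": [0, 0.006, 0], "twist": [0, 0, 0]}, {"slide": [0, 0.009, 0], "twist": [0, 0, 0]}, {"slide": [0, 0.012, 0], "twist": [0, 0, 0]}, {"slide": [0, 0.015, 0], "twist": [0, 0, 0]}, {"slide": [0, 0.015, 0], "twist": [0, 0, 0]}]'

```text
time_s: 15.8
tool_pos: [0.552, 0.2654, 0.034]
tool_rot: [[-0.589, -0.808, -0.0], [-0.808, 0.589, -0.001], [0.001, -0.0, -1.0]]
force: [0.7, -1.0, -1.2]
width: 0.0003
grasp_force: 0.4
```

```bash
python3 - <<'E'
from h import *
lug('side'); lug('wrist'); tilt(); axis(); where(); s=state(); print("F along d",np.array(s['force'])@d)
E
```

```text
side lug 14 [-31.7 -28.4 -27.8] [ 3.5 10.  14.3] [50.1 61.1 91.4]
wrist lug 85 [-27.8 -25.5 -24.4] [2.1 7.4 9.1] [69.2 84.4 85.6]
blue n 621 centroid 25.8 12.1 43.8 lean from centroid 54.8
axis lean 89.50536 nozzle pts 92 [104.  117.2 130.6] [-1.   5.1  8.4] [25.9 32.4 35.8]
t 16.0 disp xyz [-38.7   1.8  63.2] tilt 0.0 j [0.34, 0.55, 1.64, -0.0, 0.96, -2.18] F [-0.12 -0.43  1.31] w 0.0002590441923456912 0.0
F along d -0.15879165566152348
```

Emit:
play_rows --deltas '[{"slide": [0, 0.002, 0], "twist": [0, 0, 0]}, {"slide": [0, 0.004, 0], "twist": [0, 0, 0]}, {"slide": [0, 0.006, 0], "twist": [0, 0, 0]}, {"slide": [0, 0.007, 0], "twist": [0, 0, 0]}, {"slide": [0, 0.008, 0], "twist": [0, 0, 0]}]'

```text
time_s: 16.5
tool_pos: [0.5478, 0.2689, 0.0342]
tool_rot: [[-0.589, -0.808, 0.001], [-0.808, 0.589, -0.001], [0.0, -0.002, -1.0]]
force: [3.5, -2.8, -0.2]
width: 0.0002
grasp_force: 2.2
```

```bash
python3 - <<'E'
from h import *
lug('wrist'); tilt(); axis(); where(); s=state(); print("F along d",np.array(s['force'])@d)
E
```

```text
wrist lug 94 [-22.3 -20.  -19.2] [1.4 7.7 9.2] [53.4 84.1 85.8]
blue n 610 centroid 29.7 12.3 43.8 lean from centroid 56.9
axis lean 89.8751 nozzle pts 105 [104.6 118.3 134.3] [-0.3  5.4 10.4] [26.4 32.6 36.1]
t 16.65 disp xyz [-32.9   1.7  63.2] tilt 0.1 j [0.34, 0.55, 1.64, -0.0, 0.95, -2.17] F [ 2.77 -2.59 -0.48] w 0.00025024663904749404 2.18824066221714
F along d -3.7637856682943243
```

Emit:
play_rows --deltas '[{"slide": [0, 0.0012, 0], "twist": [0, 0, 0]}, {"slide": [0, 0.0025, 0], "twist": [0, 0, 0]}, {"slide": [0, 0.0037, 0], "twist": [0, 0, 0]}, {"slide": [0, 0.0037, 0], "twist": [0, 0, 0]}]'

```text
time_s: 17.05
tool_pos: [0.5461, 0.2702, 0.0342]
tool_rot: [[-0.588, -0.809, 0.002], [-0.809, 0.588, -0.002], [0.0, -0.003, -1.0]]
force: [5.1, -5.3, -0.7]
width: 0.0005
grasp_force: 4.0
```

```bash
python3 - <<'E'
from h import *
lug('wrist'); tilt(); axis(); where(); s=state(); print("F along d",np.array(s['force'])@d)
E
```

```text
wrist lug 86 [-20.1 -18.1 -17.1] [3.  8.  9.3] [53.8 84.1 85.8]
blue n 609 centroid 31.6 12.4 43.8 lean from centroid 57.8
axis lean 90.158455 nozzle pts 118 [103.5 119.3 136.5] [-0.3  5.9  9.2] [26.1 32.5 35.9]
t 17.2 disp xyz [-30.9   1.7  63.2] tilt 0.2 j [0.35, 0.55, 1.65, -0.0, 0.95, -2.16] F [ 5.51 -5.08  0.34] w 0.0005079045067781069 3.923763781785965
F along d -7.439426352555313
```

Emit:
play_rows --deltas '[{"slide": [0, 0.0012, 0], "twist": [0, 0, 0]}, {"slide": [0, 0.0025, 0], "twist": [0, 0, 0]}, {"slide": [0, 0.0037, 0], "twist": [0, 0, 0]}, {"slide": [0, 0.0037, 0], "twist": [0, 0, 0]}]'

```text
time_s: 17.6
tool_pos: [0.5461, 0.2703, 0.0343]
tool_rot: [[-0.588, -0.809, 0.006], [-0.809, 0.588, -0.004], [-0.0, -0.007, -1.0]]
force: [12.2, -11.9, -4.4]
width: 0.0004
grasp_force: 8.4
```

```bash
python3 - <<'E'
from h import *
lug('wrist'); tilt(); axis(); where(); s=state(); print("F along d",np.array(s['force'])@d)
E
```

```text
wrist lug 87 [-20.  -17.9 -16.8] [3.  8.1 9.2] [53.5 84.1 85.9]
blue n 610 centroid 31.6 12.4 43.8 lean from centroid 57.8
axis lean 89.765434 nozzle pts 115 [104.4 118.5 135.9] [-0.1  5.8  9.6] [25.7 32.4 35.8]
t 17.75 disp xyz [-30.7   1.6  63.3] tilt 0.4 j [0.35, 0.54, 1.65, -0.01, 0.95, -2.16] F [ 10.75 -12.23  -4.38] w 0.0002533562161769424 8.26856553554535
F along d -15.883081403772689
```

Force now rises with no further motion, so the cartridge is snug against the nose plate. Backing off and rising.

Emit:
play_rows --deltas '[{"slide": [0, -0.005, 0], "twist": [0, 0, 0]}, {"slide": [0, -0.02, 0], "twist": [0, 0, 0]}, {"slide": [0, -0.04, 0], "twist": [0, 0, 0]}, {"slide": [0, -0.04, -0.05], "twist": [0, 0, 0]}, {"slide": [0, -0.04, -0.1], "twist": [0, 0, 0]}, {"slide": [0, -0.04, -0.15], "twist": [0, 0, 0]}, {"slide": [0, -0.04, -0.15], "twist": [0, 0, 0]}, {"slide": [0, -0.04, -0.15], "twist": [0, 0, 0]}]'

```text
time_s: 18.55
tool_pos: [0.5692, 0.2537, 0.155]
tool_rot: [[-0.589, -0.808, 0.002], [-0.808, 0.589, -0.0], [-0.001, -0.002, -1.0]]
force: [-0.5, 0.4, 0.2]
width: 0.0006
grasp_force: 0.0
```

```bash
python3 - <<'E'
from h import *
lug('wrist'); lug('side'); tilt(); axis(); where()
c=capture('wrist'); W=pts(c); f=c['frame'].astype(int); q=W-D; X,Y,Z=[(q@v)*1000 for v in(d,l,zz)]
m=(Z>40)&(Z<54)&(abs(Y)<7); h=np.histogram(X[m],bins=np.arange(-40,110,5)); print(list(zip(h[1],h[0])))
w=(Z>35)&(Z<54)&(abs(Y)<8)&(f.min(-1)>150)&(X>50)&(X<100); print("white shoulder x",np.percentile(X[w],[90,98,100]) if w.any() else 0)
n=(Z>46)&(Z<54)&(abs(Y)>13)&(abs(Y)<32)&(X>75)&(X<105); print("nose plate x",np.percentile(X[n],[2,10,50,98]) if n.any() else 0)
E
```

```text
wrist lug 185 [-23.9 -21.2 -17.4] [-6.4  2.   9.2] [72.5 83.7 85.7]
side lug 54 [-25.3 -23.1 -19.4] [-7.3  3.  10.8] [74.8 82.9 85.7]
blue n 610 centroid 31.7 12.3 43.8 lean from centroid 57.8
axis lean 90.15927 nozzle pts 117 [104.8 118.6 136.6] [0.3 5.7 9.3] [26.2 32.5 35.8]
t 18.75 disp xyz [-58.    3.  181.2] tilt -0.1 j [0.31, 0.43, 1.51, -0.0, 1.21, -2.2] F [ 0.43  0.65 -0.22] w 0.00024506635286696796 0.0
[(np.int64(-40), np.int64(0)), (np.int64(-35), np.int64(0)), (np.int64(-30), np.int64(0)), (np.int64(-25), np.int64(25)), (np.int64(-20), np.int64(2)), (np.int64(-15), np.int64(40)), (np.int64(-10), np.int64(71)), (np.int64(-5), np.int64(79)), (np.int64(0), np.int64(72)), (np.int64(5), np.int64(71)), (np.int64(10), np.int64(77)), (np.int64(15), np.int64(71)), (np.int64(20), np.int64(73)), (np.int64(25), np.int64(77)), (np.int64(30), np.int64(73)), (np.int64(35), np.int64(71)), (np.int64(40), np.int64(79)), (np.int64(45), np.int64(75)), (np.int64(50), np.int64(71)), (np.int64(55), np.int64(74)), (np.int64(60), np.int64(78)), (np.int64(65), np.int64(69)), (np.int64(70), np.int64(71)), (np.int64(75), np.int64(76)), (np.int64(80), np.int64(70)), (np.int64(85), np.int64(43)), (np.int64(90), np.int64(0)), (np.int64(95), np.int64(0)), (np.int64(100), np.int64(0))]
white shoulder x [86.02904285 98.03477411 99.97890292]
nose plate x [87.74370294 88.25952116 90.27548542 93.55702413]
```

```bash
python3 -c "
from rig import *
print(hand_in())"
```

```text
the job is handed in; nothing more can be done
None
```

The job is handed in: the cartridge was let down gently and measures level in the trough, nozzle through the slot and held snugly between follower and nose plate; no verdict came back.

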